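Pack the tube rack tight on the shaker

TASK

The tube rack stands loose on the shaker tray: try the white spacer bars in the gap between the rack and the aluminium stop bar in front of it, and leave in the gap the thickest one that goes all the way down, with its grip rib in the middle. Then swing the wire bail over rack and spacer and press its front wire down until it snaps home under both clips. Leave the other two spacers standing upright on the bench and the rack, the bottle, the beaker and the timer where they are.

Things in the scene. Friction and masses are not known exactly. Their poses are not given: they have to be found in the camera images.
- shaker: low white orbital shaker with an aluminium tray (205 mm in x, 226 mm in y), fixed on the bench. Origin: centre of its underside, on the bench; x to its rear (away from the robot), y to its left, z up. Tray floor 48 mm above the origin. Rear fence 26 mm high, inner face at x = +72 mm.
- clip_nose (a point): left one of two sprung plastic clips at the tray's front edge, 62 mm high above the tray floor, 14 mm wide, at y = +36 and -36 mm in the shaker's frame; their noses point to the rear (+x) and snap over the bail's front wire. The point is the tip of the left nose.
- rack_mid (a point): blue microtube rack, 82 mm (x) x 196 mm (y) x 40 mm high, 0.35 kg, loose on the tray floor against the rear fence, axes along the shaker's; tubes stick out up to 10 mm in its rear half. Site: its centre, 20 mm above its underside; its front side is 41 mm from it in -x (40 mm at the top edge).
- stop_bar_top (a point): aluminium stop bar across the tray in front of the rack, 12 mm thick (x), 206 mm long (y), 40 mm high, axes along the shaker's. Screwed in one of three hole rows 6 mm apart, so that one spacer fits the gap behind it with 1.5 to 2.5 mm to spare; a thicker one stops on top of bar and rack, 40 mm above the tray floor. Site: middle of its top.
- spacer_thin_mid (a point): thinnest white plastic spacer bar, upright on the bench: body 16 mm thick (x) x 120 mm long (y) x 44 mm high, rounded lower edges; on it, in the middle, a grip rib 10 mm thick (x) x 60 mm long (y), 43 to 74 mm above the underside. 0.1 kg. Site: its centre, 37 mm above the underside, z up. The three differ only in thickness (16, 22, 28 mm) and stand in any order.
- spacer_middle_mid (a point): middle white plastic spacer bar, upright on the bench: body 22 mm thick (x) x 120 mm long (y) x 44 mm high, rounded lower edges; on it, in the middle, a grip rib 10 mm thick (x) x 60 mm long (y), 43 to 74 mm above the underside. 0.1 kg. Site: its centre, 37 mm above the underside, z up. The three differ only in thickness (16, 22, 28 mm) and stand in any order.
- spacer_thick_mid (a point): thickest white plastic spacer bar, upright on the bench: body 28 mm thick (x) x 120 mm long (y) x 44 mm high, rounded lower edges; on it, in the middle, a grip rib 10 mm thick (x) x 60 mm long (y), 43 to 74 mm above the underside. 0.1 kg. Site: its centre, 37 mm above the underside, z up. The three differ only in thickness (16, 22, 28 mm) and stand in any order.
- bail (a joint): angle of the wire bail: 0 closed (level), starts upright at 1.5 to 1.72, stays put only near upright. Hinge along the shaker's y at x = +84, z = 98 mm in its frame. Arms: 6 mm wire at y = +48 and -48 mm; closed they pass 3 mm above the shoulders of a fully seated spacer, its rib between them. The clips give way in the last 10 mm, at a few N downward (under 10).
- bail_handle (a point): middle of the bail's front wire, 166 mm from the hinge: a grey plastic sleeve, 12 mm in diameter, 44 mm long along the shaker's y. It can be pinched from above and turns in the fingers as the bail swings. Closed, it is at x = -82, z = 98 mm in the shaker's frame.
- bottle: bystander: small bottle with a blue cap, 56 x 50 x 105 mm, origin at the centre of its underside
- beaker: bystander: small clear beaker, 46 mm wide, 54 mm high, origin at the centre of its underside
- timer: bystander: white countdown timer, 46 x 64 x 59 mm, origin at the centre of its underside

How it is judged (in metres and radians):
On the way, in this order (a step that is already met when the one before it is completed fails the run):
1. the thickest spacer that fits stands fully down in the gap between rack and stop bar, the bail still open (((x of stop_bar_top in the frame of shaker between -0.0375 and 0 m and x of spacer_thin_mid in the frame of shaker between -0.045 and -0.01 m and y of spacer_thin_mid in the frame of shaker between -0.02 and 0.02 m and z of spacer_thin_mid in the frame of shaker between 0.08 and 0.0885 m and angle between the z axis of spacer_thin_mid and the z axis of shaker, either way round below 0.08 rad and angle between the y axis of spacer_thin_mid and the y axis of shaker, either way round below 0.1 rad) or (x of stop_bar_top in the frame of shaker between -0.0435 and -0.0375 m and x of spacer_middle_mid in the frame of shaker between -0.045 and -0.01 m and y of spacer_middle_mid in the frame of shaker between -0.02 and 0.02 m and z of spacer_middle_mid in the frame of shaker between 0.08 and 0.0885 m and angle between the z axis of spacer_middle_mid and the z axis of shaker, either way round below 0.08 rad and angle between the y axis of spacer_middle_mid and the y axis of shaker, either way round below 0.1 rad) or (x of stop_bar_top in the frame of shaker between -0.06 and -0.0435 m and x of spacer_thick_mid in the frame of shaker between -0.045 and -0.01 m and y of spacer_thick_mid in the frame of shaker between -0.02 and 0.02 m and z of spacer_thick_mid in the frame of shaker between 0.08 and 0.0885 m and angle between the z axis of spacer_thick_mid and the z axis of shaker, either way round below 0.08 rad and angle between the y axis of spacer_thick_mid and the y axis of shaker, either way round below 0.1 rad)) and value of joint bail above 0.3 rad), for 0.2 s.
2. the bail is closed and snapped under both clips (value of joint bail below 0.02 rad), for 0.2 s.
At the end, for the whole second after the job is handed in: The thickest spacer that fits the gap stands upright on the tray floor in it (within 4 mm of fully down, its middle within 20 mm of the tray's middle line), the other two stand upright on the bench, the rack is within 6 mm of its place, and the bail is closed under its clips (angle below 0.02 rad) (((x of stop_bar_top in the frame of shaker between -0.0375 and 0 m and x of spacer_thin_mid in the frame of shaker between -0.045 and -0.01 m and y of spacer_thin_mid in the frame of shaker between -0.02 and 0.02 m and z of spacer_thin_mid in the frame of shaker between 0.08 and 0.0885 m and angle between the z axis of spacer_thin_mid and the z axis of shaker, either way round below 0.08 rad and angle between the y axis of spacer_thin_mid and the y axis of shaker, either way round below 0.1 rad and height (world z) of each of spacer_middle_mid, spacer_thick_mid below 0.042 m and angle between each of spacer_middle_mid, spacer_thick_mid's own z axis and vertical below 0.1 rad) or (x of stop_bar_top in the frame of shaker between -0.0435 and -0.0375 m and x of spacer_middle_mid in the frame of shaker between -0.045 and -0.01 m and y of spacer_middle_mid in the frame of shaker between -0.02 and 0.02 m and z of spacer_middle_mid in the frame of shaker between 0.08 and 0.0885 m and angle between the z axis of spacer_middle_mid and the z axis of shaker, either way round below 0.08 rad and angle between the y axis of spacer_middle_mid and the y axis of shaker, either way round below 0.1 rad and height (world z) of each of spacer_thin_mid, spacer_thick_mid below 0.042 m and angle between each of spacer_thin_mid, spacer_thick_mid's own z axis and vertical below 0.1 rad) or (x of stop_bar_top in the frame of shaker between -0.06 and -0.0435 m and x of spacer_thick_mid in the frame of shaker between -0.045 and -0.01 m and y of spacer_thick_mid in the frame of shaker between -0.02 and 0.02 m and z of spacer_thick_mid in the frame of shaker between 0.08 and 0.0885 m and angle between the z axis of spacer_thick_mid and the z axis of shaker, either way round below 0.08 rad and angle between the y axis of spacer_thick_mid and the y axis of shaker, either way round below 0.1 rad and height (world z) of each of spacer_thin_mid, spacer_middle_mid below 0.042 m and angle between each of spacer_thin_mid, spacer_middle_mid's own z axis and vertical below 0.1 rad)) and value of joint bail below 0.02 rad and x of rack_mid in the frame of shaker between 0.024 and 0.034 m and y of rack_mid in the frame of shaker between -0.01 and 0.01 m and z of rack_mid in the frame of shaker between 0.062 and 0.072 m); the robot touches nothing.
It fails at once if the bottle, beaker or timer is moved by more than 30 mm (distance of any of bottle, beaker, timer from where it was at the start of the episode above 0.03 m).
It fails at once if the rack is moved by more than 20 mm (distance of rack_mid from where it was at the start of the episode above 0.02 m).
It also fails if it takes over 72 s, if anything falls off the work surface, if the arm or the gripper's body presses on something with over 40 N, if the wrist force passes 120 N, or if a joint passes its speed limit or range.

ROBOT

A 6-joint arm with a two-finger parallel gripper is mounted at the origin on a cart in front of the work surface, level with it; the furniture and walls round the work are solid. World frame = base frame: x ahead of the robot, y to its left, z up, the work surface at z = 0. Lengths are in mm, angles in rad, forces in N, time in s.
With the tool pointing down it reaches from about 275 to 1000 mm from the base axis. Payload 8.4 kg.
Tool frame: the origin (TCP) lies at the very end of the fingers, on their centre line; the grasp point (between the pads) lies 19 mm behind it; z points along the fingers, y is the line along which they close (so a half turn about z gives the same grasp; the last joint's range is limited). The gripper opens to 85 mm and grips with 20 to 120 N. Pads are 22 mm wide; open, the fingers measure 114 mm over their backs; the gripper's body (76 mm by 85 mm) begins 54 mm behind the grasp point. The pads swing forward as they close: fully open they stand 13 mm farther back than shut.
Start: joints at [-1.338, 0.353, 1.633, -0, 1.155, -0.002], TCP at [145.404, -607.853, 231.281] pointing down, gripper open.
Joint ranges: [-2.63, 2.63], [-0.92, 2.1], [0.06, 2.66], [-1.3, 4.44], [0, 2.69], [-3.02, 3.02]. Speed limits (rad/s): [2.22, 2.22, 2.79, 3.14, 3.14, 3.14].

INTERFACE

Orientations are given as [roll, pitch, yaw] about the fixed x, y, z axes, in that order (R = Rz(yaw) Ry(pitch) Rx(roll)).
In Python, from rig import r, vision gives the robot as it stands. The module is installed in compiled form; this text tells all that it offers.
- The arm moves only by the tool play_rows, never from a script. Its argument "steps" is a list of rows, each an object with "delta_pos": the shift along the tool's x, y, z in cm, a list of three; "yaw": the turn about the tool's z in rad; "jaw": the opening in per cent of the stroke, from 0 (shut) to 100 (fully open). A call has exactly 8 rows; each row is the pose to reach, as a shift and turn from the pose commanded when the call began, along the tool's axes at that moment; what a row does not reach only later rows make up. A row lasts 1/10 s, in which the tool goes at most 50 mm and 8.59 degrees, less where a joint would pass 70% of its speed; a pose out of reach is approached as far as the arm can. A call with a gripper value outside its range is refused whole. The fingers move at their own pace and stop on an object; "grip_force" is the grip in N (left out, the last holds). Time passes only in rows, so rows that repeat a pose let the fingers close, or fill a call up. It gives the time, the measured TCP pose, the force, the opening and the grip force at its end, in the units of the state.
- r.sense(): the state, without advancing time (a new reading comes with each control period).
- vision.grab_frame(name): name is "scene" or "top" or "wrist"; returns (picture, depth): 384x512x3 uint8, red, green, blue; 384x512 float32, mm along the optical axis (not along the pixel's ray), 0 where there is no reading.
- vision.calibration(name): a dict with "mtx" (3x3 intrinsics, pixels), "k1" (the pictures are not rectified: a ray, as slopes to the right and down, at radius r is drawn at 1 + k1 r^2 times it, then the intrinsics apply), "extrinsics" (4x4, takes a point from camera to world coordinates). Camera axes: x right, y down, z forward; pixel columns grow to the right and rows downward; lengths in mm; the calibration is good to about 2 mm. A picture is of the moment at which its call begins: read the wrist's pose just before it. calibration takes no time and is no camera call; for the wrist camera it gives the pose at the moment of the call.
- r.sign_off(): hands the job in; it is judged then, once.
Trained networks look in the newest picture that a camera, given by its name, has taken for a name from the list of things; names that differ only in an ending like _2 or _b are one class to them, and where a whole thing is asked for, a point or a joint stands for the part that bears it (a point fixed in the world has none). Each returns a list of dicts, best first, with "conf" (0 to 1); they miss things now and then, are a little off and sometimes report something else, mostly with a low value. They report only what shows in the picture. A call takes as long as a camera call.
- vision.cut_out(camera, thing): "region" (384x512 bool, what is visible of it) and "uv" ([column, row] in pixels, amid what is visible of it).
- vision.landmark_of(camera, thing): "uv" ([column, row] in pixels: a listed point, or the origin of a listed thing).
The state is a dict: "clock": time; "qpos": joint angles; "qvel": joint speeds; "joint_efforts": joint torques, N m; "eef_pos": TCP position; "tcp_rot": TCP orientation; "contact_force": force on the tool from outside, world axes, zero at the start; "wrist_torque": the same for the moment, N m; "opening": opening from 0.0 (shut) to 1.0 (fully open); "grasp_force": force on a finger pad.
Only numpy, scipy, OpenCV 4.12 (cv2) and the standard library are available. Lean on these libraries where they do the work, as an engineer would, in place of code of your own. Each camera call takes 0.05 s, during which the arm holds its last target. There are 200 camera calls.

## Working session

There is one attempt and no reset: what is moved stays moved. The work goes in short steps, Python scripts to look and compute and a tool call to move; the robot and the scene stay as the last step left them, time stands still between calls to the robot, and variables do not carry over. Pictures are saved under pics/ and viewed, at most 10 in all, crops included, and the job is handed in when it is done.

Besides the shell and the picture viewer there is one more tool, called by a JSON object that holds its "api" and its "payload". play_rows: Moves the arm, as the interface text tells. Its arguments: {"type":"object","properties":{"steps":{"type":"array"},"grip_force":{"type":"number"}},"required":["steps"]}

```bash
mkdir -p pics
cat > h.py <<'E'
import numpy as np, cv2
from rig import r, vision
def px2w(cam,uv,depth=None,z=None,cal=None):
    c=cal or vision.calibration(cam); K=np.array(c["mtx"]);k=c["k1"];T=np.array(c["extrinsics"])
    uv=np.atleast_2d(np.asarray(uv,float))
    d=np.c_[(uv[:,0]-K[0,2])/K[0,0],(uv[:,1]-K[1,2])/K[1,1]]; s=d.copy()
    for _ in range(20): s=d/(1+k*(s**2).sum(1,keepdims=True))
    ray=np.c_[s,np.ones(len(s))]
    if depth is not None: return (ray*np.atleast_1d(depth)[:,None])@T[:3,:3].T+T[:3,3]
    rw=ray@T[:3,:3].T; o=T[:3,3]
    return o+rw*((z-o[2])/rw[:,2])[:,None]
def w2px(cam,P):
    c=vision.calibration(cam); K=np.array(c["mtx"]);T=np.array(c["extrinsics"])
    p=(np.atleast_2d(P)-T[:3,3])@T[:3,:3]; s=p[:,:2]/p[:,2:]; s=s*(1+c["k1"]*(s**2).sum(1,keepdims=True))
    return s*[K[0,0],K[1,1]]+[K[0,2],K[1,2]]
E
python3 - <<'E'
from h import *
np.set_printoptions(precision=1,suppress=True)
ims=[]
for cam in ["scene","top"]:
    p,d=vision.grab_frame(cam); np.savez(f"{cam}0.npz",p=p,d=d); ims.append(p)
    print(cam,np.array(vision.calibration(cam)["extrinsics"])[:3,3])
    for t in ["shaker","clip_nose","rack_mid","stop_bar_top","spacer_thin_mid","spacer_middle_mid","spacer_thick_mid","bail_handle","bottle","beaker","timer"]:
        for o in vision.landmark_of(cam,t)[:3]:
            uv=o["uv"]; u,v=int(round(uv[0])),int(round(uv[1]))
            dd=d[v,u] if 0<=v<384 and 0<=u<512 else 0
            print(t,round(o["conf"],2),np.array(uv),px2w(cam,uv,depth=dd)[0] if dd else None)
    cv2.imwrite(f"pics/{cam}0.png",cv2.cvtColor(p,cv2.COLOR_RGB2BGR))
print(r.sense())
E
```

```text
scene [ -57.8 -843.2  589.6]
clip_nose 0.56 [179.3 154.5] [490.7  10.9  82.5]
stop_bar_top 0.51 [198.1 161.7] [ 107.8 -612.4  440.1]
spacer_thin_mid 0.79 [318.9 246.2] [ 506.3 -485.6   40.6]
spacer_middle_mid 0.67 [306.2 210.6] [ 584.2 -385.9   46.8]
spacer_thick_mid 0.54 [261.2 207.2] [ 152.1 -643.7  390. ]
bottle 0.93 [309.7 207.1] [ 581.6 -396.8   64. ]
bottle 0.19 [305.3 210.8] [ 583.9 -383.5   45.1]
timer 0.73 [314.8 301.6] [ 382.9 -572.1   31.4]
timer 0.72 [179.8 155.2] [490.5   8.3  81.3]
top [ 390.7 -263.8 1006.9]
shaker 0.9 [165.2 196.7] [531.4 -75.1  51.5]
clip_nose 0.5 [140.  222.8] [466.8 -12.   48.4]
rack_mid 0.97 [162.4 181.3] [569.9 -68.6  56.9]
stop_bar_top 0.73 [325.7 199.8] [ 514.  -476.4   72.2]
stop_bar_top 0.63 [224.2 261.8] [ 365.7 -219.8    1.5]
stop_bar_top 0.6 [159.3 209.2] [496.  -68.1  86.4]
spacer_thin_mid 0.56 [325.3 200.7] [ 513.6 -478.4   58.2]
spacer_middle_mid 0.81 [283.8 172.1] [ 585.9 -374.1   71.3]
spacer_middle_mid 0.41 [160.6 210.2] [493.3 -71.7  88.4]
spacer_middle_mid 0.26 [323.4 199.4] [ 515.4 -471.1   70.1]
spacer_thick_mid 0.7 [250.1 197.9] [ 521.6 -288.3   74.2]
bail_handle 0.7 [142.5 129.8] [635.4 -70.3 269.6]
bottle 0.6 [258.2 144.6] [ 665.1 -312.9   45.6]
beaker 0.48 [224.9 262.4] [ 364.1 -221.5    0.7]
timer 0.63 [349.9 239.8] [ 414.5 -542.5   35.7]
{'clock': 1.2, 'qpos': array([-1.3,  0.4,  1.6,  0. ,  1.2, -0. ]), 'qvel': array([ 0.,  0., -0.,  0.,  0., -0.]), 'joint_efforts': array([  0. , -60.5, -34.2,   0. ,   0. ,   0. ]), 'eef_pos': array([ 145.4, -607.9,  231.3]), 'tcp_rot': array([ 3.1, -0. ,  0.2]), 'contact_force': array([-0.2, -1.2,  0.5]), 'wrist_torque': array([ 0., -0.,  0.]), 'grasp_force': 0.0, 'opening': 0.9992338939802131}
```

Run:
```python
from h import *
a=cv2.imread("pics/top0.png")[90:300,100:400]
cv2.imwrite("pics/top0c.png",cv2.resize(a,None,fx=2.6,fy=2.6,interpolation=cv2.INTER_CUBIC))
```

```text
(no output)
```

View pics/top0c.png

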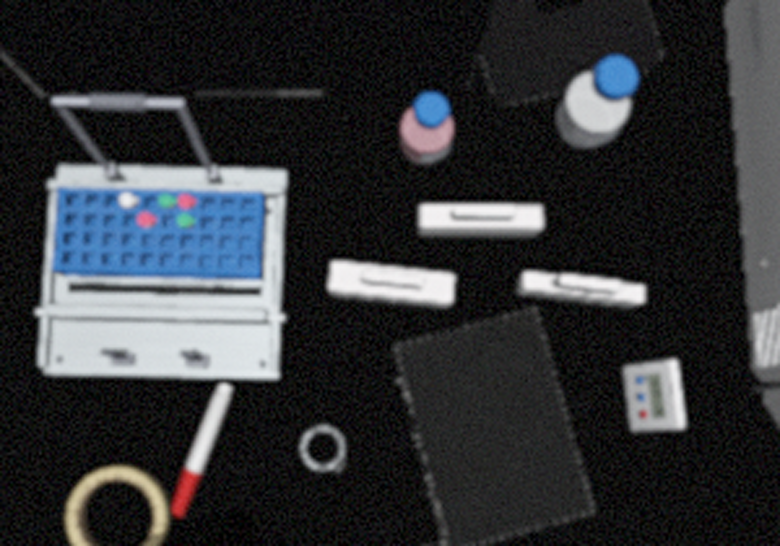

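View pics/scene0.png

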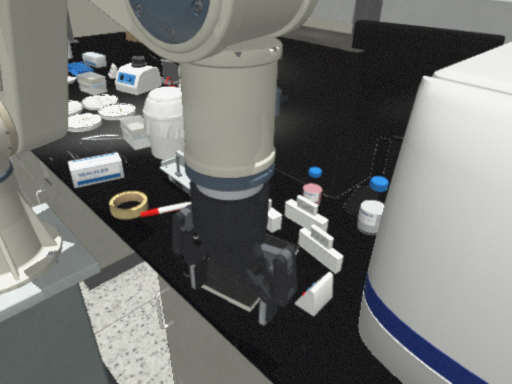

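The top picture shows the shaker at left (crop cols 40–285) with the gap below the blue rack. The bail is upright and the three spacers stand at crop (392,282) thick, (480,218) middle and (583,287) thin. In the scene view the arm hides most of the shaker.

Run:
```python
from h import *
np.set_printoptions(precision=1,suppress=True)
f=np.load("top0.npz");p,d=f["p"],f["d"]
vv,uu=np.mgrid[:384,:512]
P=px2w("top",np.c_[uu.ravel(),vv.ravel()],depth=d.ravel()).reshape(384,512,3)
hsv=cv2.cvtColor(p,cv2.COLOR_RGB2HSV)
blue=(hsv[...,0]>100)&(hsv[...,0]<125)&(hsv[...,1]>110)&(uu<215)&(vv>150)&(vv<210)
c=cv2.minAreaRect(px2w("top",np.argwhere(blue)[:,::-1],z=88)[:,:2].astype(np.float32)); print("rack top rect",c)
# spacers: bodies
gray=p.min(2)
for n,(a,b,e,g) in dict(thick=(222,185,280,210),mid=(256,162,314,184),thin=(296,190,354,210)).items():
    m=np.zeros_like(gray,bool); m[b:g,a:e]=True
    top=m&(P[...,2]>38)&(P[...,2]<50)&(gray>90); rib=m&(P[...,2]>62)&(P[...,2]<85)
    for nm,q,z in(("body",top,44),("rib",rib,74)):
        r0=cv2.minAreaRect(px2w("top",np.argwhere(q)[:,::-1],z=z)[:,:2].astype(np.float32)); print(n,nm,q.sum(),r0,np.median(P[q],0))
# column profile through gap
for u in (130,145,160,175,190):
    print(u,[(v,round(float(P[v,u,0])),round(float(P[v,u,2])),int(gray[v,u])) for v in range(192,216)])
for nm,uv in (("clips",[(145,227),(174,227)]),("handle",[(145.5,129)])):
    print(nm,px2w("top",uv,z=110 if nm=="clips" else 264))
```

```text
rack top rect ((570.7664794921875, 64.64955139160156), (531.60693359375, 144.78944396972656), 89.37574005126953)
thick body 395 ((525.51953125, -289.9043884277344), (119.42558288574219, 28.38616371154785), 82.6383056640625) [ 523.4 -289.    43.5]
thick rib 106 ((525.1129760742188, -289.5206604003906), (57.466331481933594, 11.434465408325195), 81.85363006591797) [ 524.5 -290.6   73.3]
mid body 277 ((589.1898193359375, -380.5923156738281), (119.4048843383789, 21.095531463623047), 89.20249938964844) [ 585.5 -374.7   43.4]
mid rib 120 ((588.03857421875, -379.5025329589844), (60.38408660888672, 10.223836898803711), 89.23551940917969) [ 588.1 -380.2   72.7]
thin body 183 ((517.062255859375, -477.56640625), (117.3851089477539, 17.04625701904297), 82.11377716064453) [ 515.3 -468.    43.3]
thin rib 104 ((516.849853515625, -477.9219055175781), (58.135047912597656, 11.495064735412598), 81.40374755859375) [ 516.9 -477.3   72.7]
130 [(192, 539, 87, 73), (193, 537, 87, 65), (194, 539, 55, 53), (195, 536, 56, 98), (196, 535, 47, 159), (197, 532, 49, 190), (198, 530, 47, 172), (199, 528, 46, 106), (
[... 1725 characters left out ...]
90, 217), (211, 491, 89, 211), (212, 489, 86, 183), (213, 488, 71, 154), (214, 487, 50, 176), (215, 485, 46, 206)]
190 [(192, 537, 84, 70), (193, 534, 86, 76), (194, 532, 88, 73), (195, 530, 85, 60), (196, 532, 53, 79), (197, 529, 55, 148), (198, 528, 44, 202), (199, 525, 48, 205), (200, 523, 47, 152), (201, 520, 48, 81), (202, 518, 45, 63), (203, 515, 45, 148), (204, 512, 48, 206), (205, 510, 49, 218), (206, 507, 46, 219), (207, 505, 48, 212), (208, 498, 87, 200), (209, 495, 85, 209), (210, 493, 86, 217), (211, 490, 86, 218), (212, 488, 88, 200), (213, 487, 76, 154), (214, 486, 55, 163), (215, 484, 48, 205)]
clips [[ 451.9  -40.1  110. ]
 [ 450.9 -108.1  110. ]]
handle [[638.8 -74.9 264. ]]
```

```bash
cat >> h.py <<'E'
from scipy.spatial.transform import Rotation as Ro
def go(x,y,z,yaw):
    s=r.sense(); R=Ro.from_euler("xyz",s["tcp_rot"]).as_matrix()
    d=R.T@(np.array([x,y,z])-s["eef_pos"])/10
    w=(s["tcp_rot"][2]-yaw+np.pi)%(2*np.pi)-np.pi
    print("delta cm",np.round(d,2),"yaw",round(w,3),"| rot",np.round(s["tcp_rot"],3),"t",s["clock"])
E
python3 - <<'E'
from h import *
np.set_printoptions(precision=2,suppress=True)
f=np.load("top0.npz");p,d=f["p"],f["d"].astype(float)
vv,uu=np.mgrid[:384,:512]
P=px2w("top",np.c_[uu.ravel(),vv.ravel()],depth=d.ravel()).reshape(384,512,3); Z=P[...,2]
up=lambda u,v,z: px2w("top",[(u,v)],z=z)[0]
E={"rackfront":[], "barrear":[], "barfront":[]}
for u in range(125,200):
    # depth-based transitions
    zr=Z[188:218,u]>70; idx=np.where(zr[:-1]!=zr[1:])[0]+188
    if len(idx)==3:
        for k,i in zip(E,idx): E[k].append(up(u,i+.5,88))
for k,q in E.items():
    q=np.array(q); c=np.polyfit(q[:,1]+72,q[:,0],1); print(k,len(q),"slope",c[0],"x at y=-72",c[1],"resid",np.std(q[:,0]-np.polyval(c,q[:,1]+72)))
hsv=cv2.cvtColor(p,cv2.COLOR_RGB2HSV)
blue=(hsv[...,0]>98)&(hsv[...,0]<122)&(hsv[...,1]>120)&(hsv[...,2]>70)&(uu>110)&(uu<215)&(vv>155)&(vv<205)
blue=cv2.morphologyEx(blue.astype(np.uint8),cv2.MORPH_OPEN,np.ones((2,2)))
print(cv2.minAreaRect(px2w("top",np.argwhere(blue)[:,::-1],z=88)[:,:2].astype(np.float32)))
# bar extent in y
b=(np.abs(Z-88)<6)&(vv>200)&(vv<216)&(uu>100)&(uu<225); q=px2w("top",np.argwhere(b)[:,::-1],z=88); print("bar y",q[:,1].min(),q[:,1].max(),cv2.minAreaRect(q[:,:2].astype(np.float32)))
go(525.2,-289.8,150,1.571-.133)
E
```

```text
rackfront 26 slope 0.04281452677456329 x at y=-72 531.1719703323267 resid 0.8684485149219954
barrear 26 slope 0.04007499758417338 x at y=-72 500.47697163411186 resid 0.7151265807692622
barfront 26 slope 0.03451056612628719 x at y=-72 486.8315789043142 resid 0.6139379616106738
((566.259521484375, -73.86764526367188), (193.8481903076172, 80.00615692138672), 87.79434967041016)
bar y -171.44224929686848 34.43302378308414 ((494.4264831542969, -68.34921264648438), (206.03460693359375, 12.419790267944336), 87.89283752441406)
delta cm [ 44.34 -22.1    8.13] yaw -1.203 | rot [ 3.14 -0.    0.23] t 1.2
```

{"api": "play_rows", "payload": {"steps": [{"delta_pos": [44.3, -22.1, 5], "yaw": -1.2, "jaw": 100}, {"delta_pos": [44.3, -22.1, 5], "yaw": -1.2, "jaw": 70}, {"delta_pos": [44.3, -22.1, 5], "yaw": -1.2, "jaw": 70}, {"delta_pos": [44.3, -22.1, 5], "yaw": -1.2, "jaw": 70}, {"delta_pos": [44.3, -22.1, 5], "yaw": -1.2, "jaw": 70}, {"delta_pos": [44.3, -22.1, 5], "yaw": -1.2, "jaw": 70}, {"delta_pos": [44.3, -22.1, 5], "yaw": -1.2, "jaw": 70}, {"delta_pos": [44.3, -22.1, 5], "yaw": -1.2, "jaw": 70}], "grip_force": 60}}

```text
clock: 2.0
eef_pos: [451.8, -350.8, 191.1]
tcp_rot: [3.141, 0.0, 1.441]
contact_force: [0.1, -0.6, 1.0]
opening: 0.7
grasp_force: 0.0
```

```bash
python3 -c "
from h import *
go(525.2,-289.8,150,1.438);print(r.sense())"
```

```text
delta cm [7.   6.48 4.12] yaw 0.003 | rot [3.141 0.    1.441] t 2.0
{'clock': 2.0, 'qpos': array([-6.62751384e-01,  3.13292078e-01,  1.78811036e+00, -3.81860980e-05,
        1.03957857e+00, -5.32831917e-01]), 'qvel': array([ 0.86290383,  0.18648027, -0.14453   , -0.00307684, -0.05341153,
       -0.63297953]), 'joint_efforts': array([ -5.96580103, -57.90893197, -29.3266958 ,   0.0986143 ,
         0.37984969,   1.07398085]), 'eef_pos': array([ 451.84326724, -350.78555537,  191.14744456]), 'tcp_rot': array([3.14108253e+00, 3.39072780e-04, 1.44089611e+00]), 'contact_force': array([ 0.14593048, -0.56594426,  1.04803348]), 'wrist_torque': array([-0.01052975,  0.00322017,  0.00873039]), 'grasp_force': 0.0, 'opening': 0.7001984766808325}
```

{"api": "play_rows", "payload": {"steps": [{"delta_pos": [7, 6.5, 4], "yaw": 0, "jaw": 60}, {"delta_pos": [7, 6.5, 4], "yaw": 0, "jaw": 60}, {"delta_pos": [7, 6.5, 4], "yaw": 0, "jaw": 60}, {"delta_pos": [7, 6.5, 4], "yaw": 0, "jaw": 60}, {"delta_pos": [7, 6.5, 4], "yaw": 0, "jaw": 60}, {"delta_pos": [7, 6.5, 4], "yaw": 0, "jaw": 60}, {"delta_pos": [7, 6.5, 4], "yaw": 0, "jaw": 60}, {"delta_pos": [7, 6.5, 4], "yaw": 0, "jaw": 60}]}}

```text
clock: 2.8
eef_pos: [523.9, -292.5, 151.6]
tcp_rot: [3.141, 0.0, 1.433]
contact_force: [-0.2, -0.5, 0.4]
opening: 0.599
grasp_force: 0.0
```

```bash
python3 -c "
from h import *
np.set_printoptions(precision=2,suppress=True)
go(525.2,-289.8,50,1.438)
p,d=vision.grab_frame('wrist');cv2.imwrite('pics/w1.png',p[:,:,::-1])
c=vision.calibration('wrist');print(c)
for o in vision.landmark_of('wrist','spacer_thick_mid')[:2]: print(o, px2w('wrist',o['uv'],z=37))
"
```

```text
delta cm [ 0.29  0.09 10.16] yaw -0.005 | rot [3.14 0.   1.43] t 2.8
{'mtx': array([[274.75,   0.  , 254.53],
       [  0.  , 274.75, 194.99],
       [  0.  ,   0.  ,   1.  ]]), 'k1': -0.05511298594269388, 'extrinsics': array([[   0.99,   -0.13,   -0.04,  532.81],
       [  -0.14,   -0.95,   -0.29, -218.24],
       [  -0.  ,    0.29,   -0.96,  293.57],
       [   0.  ,    0.  ,    0.  ,    1.  ]])}
{'uv': [250.7, 189.4], 'conf': 0.76} [[ 519.02 -290.34   37.  ]]
```

View pics/w1.png

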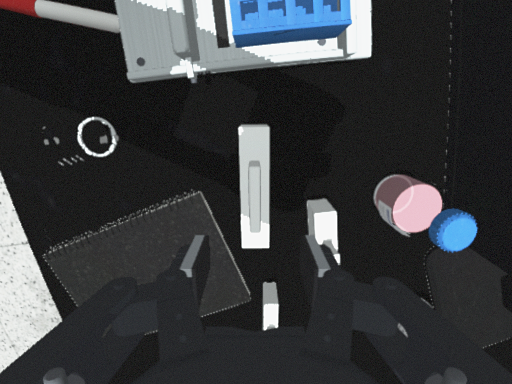

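The wrist view has the thick spacer between the fingers. Its rib is at cols 249–260, rows 162–232, and the finger midpoint is at col 255. Descending.

{"api": "play_rows", "payload": {"steps": [{"delta_pos": [0.3, 0.1, 4], "yaw": 0, "jaw": 60}, {"delta_pos": [0.3, 0.1, 7], "yaw": 0, "jaw": 60}, {"delta_pos": [0.3, 0.1, 9.0], "yaw": 0, "jaw": 60}, {"delta_pos": [0.3, 0.1, 10.1], "yaw": 0, "jaw": 60}, {"delta_pos": [0.3, 0.1, 10.1], "yaw": 0, "jaw": 50}, {"delta_pos": [0.3, 0.1, 10.1], "yaw": 0, "jaw": 0}, {"delta_pos": [0.3, 0.1, 10.1], "yaw": 0, "jaw": 0}, {"delta_pos": [0.3, 0.1, 10.1], "yaw": 0, "jaw": 0}]}}

```text
clock: 3.7
eef_pos: [526.4, -289.3, 51.2]
tcp_rot: [3.14, 0.001, 1.435]
contact_force: [-0.4, -0.6, 3.6]
opening: 0.104
grasp_force: 61.8
```

{"api": "play_rows", "payload": {"steps": [{"delta_pos": [0, 0, 0], "yaw": 0, "jaw": 0}, {"delta_pos": [0, 0, 0], "yaw": 0, "jaw": 0}, {"delta_pos": [0, 0, 0], "yaw": 0, "jaw": 0}, {"delta_pos": [0, 0, 0], "yaw": 0, "jaw": 0}, {"delta_pos": [0, 0, 0], "yaw": 0, "jaw": 0}, {"delta_pos": [0, 0, -3], "yaw": 0, "jaw": 0}, {"delta_pos": [0, 0, -8], "yaw": 0, "jaw": 0}, {"delta_pos": [0, 0, -12], "yaw": 0, "jaw": 0}]}}

```text
clock: 4.5
eef_pos: [525.7, -288.8, 172.0]
tcp_rot: [3.141, 0.0, 1.435]
contact_force: [0.6, -0.4, -0.3]
opening: 0.101
grasp_force: 61.1
```

```bash
python3 -c "
from h import *
np.set_printoptions(precision=2,suppress=True)
print(r.sense())
go(515.4,-70,180,1.533)
"
```

```text
{'clock': 4.5, 'qpos': array([-0.5 ,  0.38,  1.74,  0.  ,  1.02, -0.37]), 'qvel': array([ 0.  , -0.48, -0.3 ,  0.  ,  0.76,  0.  ]), 'joint_efforts': array([  0.  , -55.37, -28.17,  -0.  ,  -0.7 ,   0.  ]), 'eef_pos': array([ 525.65, -288.78,  172.05]), 'tcp_rot': array([3.14, 0.  , 1.43]), 'contact_force': array([ 0.6 , -0.38, -0.31]), 'wrist_torque': array([-0.06, -0.03,  0.06]), 'grasp_force': 61.107269525527954, 'opening': 0.10126457077239258}
delta cm [21.54 -3.98 -0.8 ] yaw -0.098 | rot [3.14 0.   1.44] t 4.5
```

{"api": "play_rows", "payload": {"steps": [{"delta_pos": [4, -0.8, -0.8], "yaw": -0.05, "jaw": 0}, {"delta_pos": [8, -1.6, -0.8], "yaw": -0.098, "jaw": 0}, {"delta_pos": [12, -2.4, -0.8], "yaw": -0.098, "jaw": 0}, {"delta_pos": [16, -3.2, -0.8], "yaw": -0.098, "jaw": 0}, {"delta_pos": [19, -3.9, -0.8], "yaw": -0.098, "jaw": 0}, {"delta_pos": [21.5, -3.9, -0.8], "yaw": -0.098, "jaw": 0}, {"delta_pos": [21.5, -3.9, -0.8], "yaw": -0.098, "jaw": 0}, {"delta_pos": [21.5, -3.9, -0.8], "yaw": -0.098, "jaw": 0}]}}

```text
clock: 5.3
eef_pos: [516.2, -70.3, 178.3]
tcp_rot: [3.141, 0.0, 1.534]
contact_force: [-0.1, 0.4, -0.2]
opening: 0.105
grasp_force: 61.1
```

```bash
python3 -c "
from h import *
np.set_printoptions(precision=2,suppress=True)
go(516.1,-70,145,1.533)
p,d=vision.grab_frame('wrist');np.savez('w2.npz',p=p,d=d,c=vision.calibration('wrist'));cv2.imwrite('pics/w2.png',p[:,:,::-1])
print(r.sense())
"
```

```text
delta cm [ 0.03 -0.01  3.33] yaw 0.001 | rot [3.14 0.   1.53] t 5.3
{'clock': 5.35, 'qpos': array([-0.14,  0.25,  1.91, -0.  ,  0.98, -0.1 ]), 'qvel': array([-0.02,  0.  , -0.  ,  0.  ,  0.  ,  0.  ]), 'joint_efforts': array([  0.98, -50.05, -30.59,   0.07,   0.01,   0.03]), 'eef_pos': array([516.22, -70.81, 178.22]), 'tcp_rot': array([3.14, 0.  , 1.53]), 'contact_force': array([ 0.34, -0.07, -0.76]), 'wrist_torque': array([-0.09, -0.04,  0.04]), 'grasp_force': 61.05323553085327, 'opening': 0.10070763265376184}
```

View pics/w2.png

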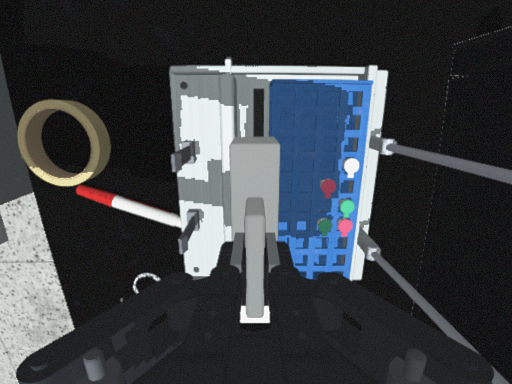

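The wrist view shows the held spacer (cols 231–279, top end at row 138). The far end of the gap is visible above it, roughly cols 237–270. I'll compare the two centre lines.

```bash
python3 -c "
from h import *
np.set_printoptions(precision=2,suppress=True)
f=np.load('w2.npz',allow_pickle=True);p,d=f['p'],f['d'].astype(float);c=f['c'].item()
vv,uu=np.mgrid[:384,:512]
P=px2w('wrist',np.c_[uu.ravel(),vv.ravel()],depth=d.ravel(),cal=c).reshape(384,512,3);Z=P[...,2]
rows=[]
for v in range(86,134,2):
    z=Z[v,215:300]>70; i=np.where(z[:-1]!=z[1:])[0]+215
    if len(i)>=3:
        e=[px2w('wrist',[(k+.5,v)],z=88,cal=c)[0] for k in i[:3]]; rows.append([e[0][1]]+[q[0] for q in e])
rows=np.array(rows);print(rows)
for k in (1,2,3):
    print(np.polyfit(rows[:,0]+70,rows[:,k],1))
# spacer edges
S=[]
for v in range(142,200,4):
    z=(Z[v,200:310]>155); i=np.where(z)[0]+200
    a,b=px2w('wrist',[(i[0]-.5,v),(i[-1]+.5,v)],z=171.5,cal=c); S.append([a[1],a[0],b[0],(a[0]+b[0])/2])
S=np.array(S);print(S,np.polyfit(S[:,0]+70,S[:,3],1), np.median(Z[145:190,240:245]))
"
```

```text
[[ 24.09 487.81 488.61 489.4 ]
 [ 22.52 489.3  502.05 513.19]
 [ 21.01 489.19 501.96 531.45]
 [ 19.49 489.09 501.88 507.47]
 [ 17.97 488.98 501.8  531.39]
 [ 16.44 488.88 501.72 531.36]
 [ 14.91 488.77 501.63 531.33]
 [ 13.37 488.66 501.55 531.29]
 [ 11.83 488.56 501.46 531.26]
 [ 10.28 488.45 501.38 531.23]
 [  8.69 489.15 501.29 531.2 ]
 [  7.14 489.04 501.21 531.17]
 [  5.57 488.93 501.93 531.14]
 [  4.01 488.82 501.85 531.11]
 [  2.43 488.71 501.76 531.07]
 [  0.85 488.6  501.68 511.47]
 [ -0.73 488.49 501.59 531.01]
 [ -2.32 488.38 501.5  530.98]
 [ -3.92 488.27 501.42 507.98]
 [ -5.52 488.16 501.33 530.09]
 [ -7.12 488.05 501.24 530.06]
 [ -8.74 487.93 501.15 530.03]
 [-10.35 487.82 501.06 529.99]
 [-11.98 487.7  500.97 509.26]]
[  0.03 486.43]
[ -0.06 505.83]
[ -0.19 539.19]
[[-11.74 504.   545.29 524.64]
 [-13.83 502.79 530.22 516.51]
 [-15.98 502.66 530.2  516.43]
 [-18.14 502.52 543.22 522.87]
 [-20.32 502.38 530.15 516.27]
 [-22.54 502.79 530.13 516.46]
 [-24.76 502.66 530.11 516.38]
 [-27.   502.52 530.08 516.3 ]
 [-29.25 502.38 530.06 516.22]
 [-31.52 502.23 530.04 516.14]
 [-33.82 502.09 529.46 515.77]
 [-36.13 501.95 529.43 515.69]
 [-38.46 501.8  529.41 515.6 ]
 [-40.82 501.65 529.38 515.52]
 [-43.21 502.07 529.36 515.71]] [  0.16 510.12] 170.5623816121012
```

{"api": "play_rows", "payload": {"steps": [{"delta_pos": [0.05, -0.09, 1.5], "yaw": 0, "jaw": 0}, {"delta_pos": [0.05, -0.09, 2.8], "yaw": 0, "jaw": 0}, {"delta_pos": [0.05, -0.09, 3.4], "yaw": 0, "jaw": 0}, {"delta_pos": [0.05, -0.09, 3.6], "yaw": 0, "jaw": 0}, {"delta_pos": [0.05, -0.09, 3.8], "yaw": 0, "jaw": 0}, {"delta_pos": [0.05, -0.09, 4.0], "yaw": 0, "jaw": 0}, {"delta_pos": [0.05, -0.09, 4.2], "yaw": 0, "jaw": 0}, {"delta_pos": [0.05, -0.09, 4.3], "yaw": 0, "jaw": 0}]}}

```text
clock: 6.15
eef_pos: [515.4, -70.0, 135.1]
tcp_rot: [3.141, 0.0, 1.533]
contact_force: [-0.2, -0.4, -1.1]
opening: 0.104
grasp_force: 61.1
```

{"api": "play_rows", "payload": {"steps": [{"delta_pos": [0, 0, 0.2], "yaw": 0, "jaw": 0}, {"delta_pos": [0, 0, 0.4], "yaw": 0, "jaw": 0}, {"delta_pos": [0, 0, 0.6], "yaw": 0, "jaw": 0}, {"delta_pos": [0, 0, 0.8], "yaw": 0, "jaw": 0}, {"delta_pos": [0, 0, 0.9], "yaw": 0, "jaw": 0}, {"delta_pos": [0, 0, 1.0], "yaw": 0, "jaw": 0}, {"delta_pos": [0, 0, 1.0], "yaw": 0, "jaw": 0}, {"delta_pos": [0, 0, 1.0], "yaw": 0, "jaw": 0}]}}

```text
clock: 6.95
eef_pos: [515.4, -70.0, 125.1]
tcp_rot: [3.142, 0.0, 1.533]
contact_force: [0.5, 0.6, -0.8]
opening: 0.105
grasp_force: 61.1
```

{"api": "play_rows", "payload": {"steps": [{"delta_pos": [0, 0, 0.4], "yaw": 0, "jaw": 0}, {"delta_pos": [0, 0, 0.8], "yaw": 0, "jaw": 0}, {"delta_pos": [0, 0, 1.2], "yaw": 0, "jaw": 0}, {"delta_pos": [0, 0, 1.6], "yaw": 0, "jaw": 0}, {"delta_pos": [0, 0, 2.0], "yaw": 0, "jaw": 0}, {"delta_pos": [0, 0, 2.3], "yaw": 0, "jaw": 0}, {"delta_pos": [0, 0, 2.5], "yaw": 0, "jaw": 0}, {"delta_pos": [0, 0, 2.5], "yaw": 0, "jaw": 0}]}}

```text
clock: 7.75
eef_pos: [515.1, -70.0, 99.8]
tcp_rot: [-3.141, -0.0, 1.533]
contact_force: [0.3, 0.1, -1.2]
opening: 0.103
grasp_force: 61.1
```

{"api": "play_rows", "payload": {"steps": [{"delta_pos": [0, 0, 0.1], "yaw": 0, "jaw": 0}, {"delta_pos": [0, 0, 0.15], "yaw": 0, "jaw": 0}, {"delta_pos": [0, 0, 0.15], "yaw": 0, "jaw": 0}, {"delta_pos": [0, 0, 0.15], "yaw": 0, "jaw": 45}, {"delta_pos": [0, 0, 0.1], "yaw": 0, "jaw": 45}, {"delta_pos": [0, 0, 0.1], "yaw": 0, "jaw": 45}, {"delta_pos": [0, 0, 0.1], "yaw": 0, "jaw": 45}, {"delta_pos": [0, 0, 0.1], "yaw": 0, "jaw": 45}]}}

```text
clock: 8.55
eef_pos: [515.3, -70.0, 99.1]
tcp_rot: [-3.142, -0.0, 1.533]
contact_force: [-0.1, 0.1, 0.3]
opening: 0.45
grasp_force: 0.0
```

{"api": "play_rows", "payload": {"steps": [{"delta_pos": [0, 0, -2], "yaw": 0, "jaw": 45}, {"delta_pos": [0, 0, -5], "yaw": 0, "jaw": 45}, {"delta_pos": [-4, 0, -9], "yaw": 0, "jaw": 45}, {"delta_pos": [-8, 0, -12], "yaw": 0, "jaw": 60}, {"delta_pos": [-12, 0, -15], "yaw": 0, "jaw": 60}, {"delta_pos": [-16, 0, -18], "yaw": 0, "jaw": 60}, {"delta_pos": [-18, 0, -20], "yaw": 0, "jaw": 60}, {"delta_pos": [-18, 0, -20], "yaw": 0, "jaw": 60}]}}

```text
clock: 9.35
eef_pos: [509.8, -253.6, 302.7]
tcp_rot: [3.136, 0.003, 1.53]
contact_force: [0.5, 0.3, 0.4]
opening: 0.602
grasp_force: 0.0
```

```bash
python3 -c "
from h import *
np.set_printoptions(precision=2,suppress=True)
p,d=vision.grab_frame('top');d=d.astype(float)
for o in vision.landmark_of('top','bail_handle')[:2]:print(o,px2w('top',o['uv'],z=264))
m=[o for o in vision.cut_out('top','bail_handle')][0]['region']
vv,uu=np.mgrid[:384,:512]
P=px2w('top',np.c_[uu.ravel(),vv.ravel()],depth=d.ravel()).reshape(384,512,3);Z=P[...,2]
q=(Z>240)&(Z<290)&(uu>105)&(uu<185)&(vv<150);print('wire',P[q].min(0),P[q].max(0),np.median(P[q],0),q.sum())
q2=q&(uu>138)&(uu<155);print('handle mid',np.median(P[q2],0),P[q2].min(0),P[q2].max(0))
rib=(Z>110)&(Z<135)&(uu>110)&(uu<215)&(vv>170)&(vv<220)
if rib.sum()>10: print('rib',rib.sum(),np.median(P[rib],0),cv2.minAreaRect(px2w('top',np.argwhere(rib)[:,::-1],z=122)[:,:2].astype(np.float32)))
a=cv2.resize(p[100:240,95:225],None,fx=4,fy=4,interpolation=cv2.INTER_CUBIC);cv2.imwrite('pics/top3.png',a[:,:,::-1])
"
```

```text
wire [ 636.06 -113.29  240.05] [730.98  17.66 289.86] [727.31 -39.77 266.31] 590
handle mid [727.37 -74.52 267.01] [724.52 -95.37 240.05] [729.8  -52.56 289.78]
rib 119 [515.81 -72.29 121.01] ((515.8488159179688, -72.37461853027344), (56.15959167480469, 9.413789749145508), 89.08173370361328)
```

View pics/top3.png

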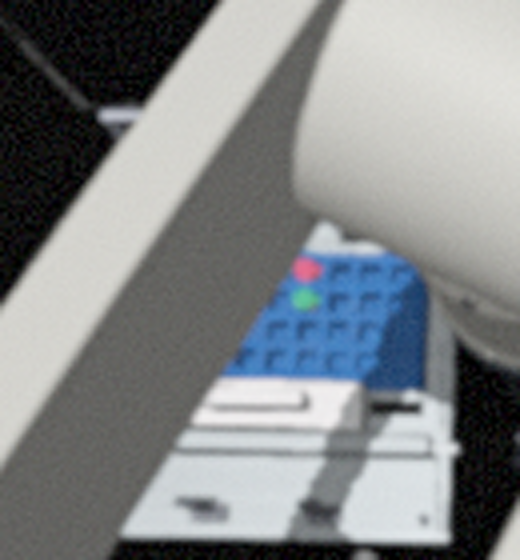

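The arm hides part of the top view, but the spacer sits between rack and bar. Its rib top reads z = 121, against 122 when fully seated, so it is down. Next I'll locate the bail handle.

```bash
python3 -c "
from h import *
np.set_printoptions(precision=2,suppress=True)
f=np.load('top0.npz');d=f['d'].astype(float)
vv,uu=np.mgrid[:384,:512]
P=px2w('top',np.c_[uu.ravel(),vv.ravel()],depth=d.ravel()).reshape(384,512,3);Z=P[...,2]
q=(Z>245)&(Z<285)&(uu>105)&(uu<185)&(vv<150)
print('wire',q.sum(),P[q].min(0),P[q].max(0),np.median(P[q],0))
for u in range(118,176,6): print(u,[np.round(P[v,u],1) for v in range(120,140) if q[v,u]])
p,d=vision.grab_frame('wrist');d=d.astype(float);cal=vision.calibration('wrist')
for t in ('bail_handle','clip_nose','spacer_thick_mid'):
  for o in vision.landmark_of('wrist',t)[:2]:
    u,v=[int(round(a)) for a in o['uv']]; print(t,o, px2w('wrist',o['uv'],depth=d[v,u],cal=cal))
print(r.sense()['eef_pos'])
"
```

```text
wire 888 [ 631.5  -153.9   245.01] [730.52  15.38 284.97] [727.13 -71.56 265.97]
118 []
124 [array([640.4, -32.4, 268.3]), array([639.5, -31.4, 264.7]), array([637. , -31.8, 265.7]), array([638.9, -28.1, 253.5]), array([637.7, -27.3, 250.8]), array([637.1, -25.9, 246.1])]
130 [array([640.7, -44.1, 266.6]), array([638.6, -44.2, 266.6]), array([637.5, -43.4, 263.6])]
136 [array([645.3, -55.6, 264.7]), array([641.8, -56.8, 268.6]), array([639.4, -57.1, 269.5]), array([637.4, -57.1, 269.3]), array([635.4, -57.1, 269.2]), array([634.2, -56.4, 266.3])]
142 [array([641.3, -69.1, 269.4]), array([639.3, -69.1, 269.2]), array([637.3, -69.2, 269.1]), array([635. , -69.3, 269.5]), array([634.4, -68.2, 265.1]), array([634.5, -66.5, 258.4])]
148 [array([641.6, -80.9, 268. ]), array([639.1, -81.2, 269.1]), array([637. , -81.3, 269.1]), array([634.9, -81.3, 269.1]), array([634. , -80.5, 265.7]), array([633. , -79.7, 262.2])]
154 [array([642. , -92.5, 266. ]), array([638.8, -93.4, 269.4]), array([637. , -93.2, 268.5]), array([635.5, -92.8, 266.8]), array([634. , -92.5, 264.9]), array([632.6, -92. , 262.7])]
160 [array([ 637.7, -104.7,  265.7]), array([ 635.1, -105. ,  267.2]), array([ 633.3, -104.9,  266.4])]
166 [array([ 637.7, -116.6,  265.1]), array([ 635.4, -116.8,  265.7]), array([ 633.8, -116.5,  264. ])]
172 []
spacer_thick_mid {'uv': [254.0, 20.1], 'conf': 0.61} [[511.3  -82.67 121.47]]
spacer_thick_mid {'uv': [237.1, 14.6], 'conf': 0.32} [[492.39 -66.18  86.79]]
[ 508.16 -248.69  297.97]
```

```bash
python3 -c "
from h import *
go(638,-74.5,300,1.533)"
```

```text
delta cm [17.88 12.33 -0.21] yaw 0.001 | rot [-3.140e+00 -1.000e-03  1.534e+00] t 9.7
```

{"api": "play_rows", "payload": {"steps": [{"delta_pos": [4, 3, -0.2], "yaw": 0, "jaw": 60}, {"delta_pos": [8, 6, -0.2], "yaw": 0, "jaw": 60}, {"delta_pos": [12, 9, -0.2], "yaw": 0, "jaw": 60}, {"delta_pos": [15, 11, -0.2], "yaw": 0, "jaw": 60}, {"delta_pos": [17.9, 12.3, -0.2], "yaw": 0, "jaw": 60}, {"delta_pos": [17.9, 12.3, -0.2], "yaw": 0, "jaw": 60}, {"delta_pos": [17.9, 12.3, -0.2], "yaw": 0, "jaw": 60}, {"delta_pos": [17.9, 12.3, -0.2], "yaw": 0, "jaw": 60}], "grip_force": 25}}

```text
clock: 10.5
eef_pos: [637.6, -76.0, 300.7]
tcp_rot: [-3.141, 0.0, 1.533]
contact_force: [0.5, -0.0, 0.1]
opening: 0.6
grasp_force: 0.0
```

```bash
python3 -c "
from h import *
go(638,-74.5,249,1.533)
p,d=vision.grab_frame('wrist');d=d.astype(float);cal=vision.calibration('wrist')
for t in ('bail_handle',):
  for o in vision.landmark_of('wrist',t)[:2]:
    u,v=[int(round(a)) for a in o['uv']]; print(t,o, px2w('wrist',o['uv'],depth=d[v,u],cal=cal))
cv2.imwrite('pics/w4.png',p[:,:,::-1])
"
```

```text
delta cm [0.15 0.04 5.17] yaw -0.0 | rot [-3.141  0.     1.533] t 10.5
bail_handle {'uv': [254.5, 219.2], 'conf': 0.84} [[636.22072906 -72.87423345 267.92039985]]
bail_handle {'uv': [164.2, 173.3], 'conf': 0.65} [[519.28733874 -74.2000337   98.53080411]]
```

View pics/w4.png

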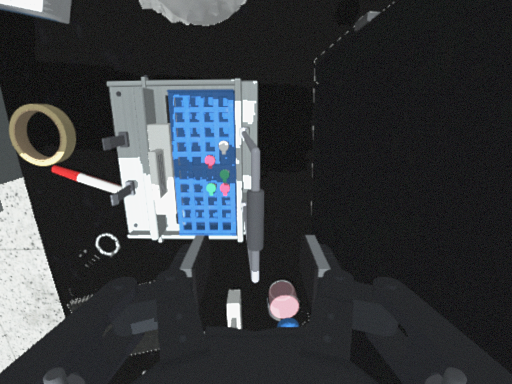

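The handle sleeve is at (255, 219), centred between the fingers at cols 200 and 315. The spacer sits in the gap at cols 148–172. Lowering and pinching.

{"api": "play_rows", "payload": {"steps": [{"delta_pos": [0.1, 0, 2], "yaw": 0, "jaw": 60}, {"delta_pos": [0.1, 0, 4], "yaw": 0, "jaw": 60}, {"delta_pos": [0.1, 0, 5.1], "yaw": 0, "jaw": 60}, {"delta_pos": [0.1, 0, 5.1], "yaw": 0, "jaw": 40}, {"delta_pos": [0.1, 0, 5.1], "yaw": 0, "jaw": 10}, {"delta_pos": [0.1, 0, 5.1], "yaw": 0, "jaw": 5}, {"delta_pos": [0.1, 0, 5.1], "yaw": 0, "jaw": 5}, {"delta_pos": [0.1, 0, 5.1], "yaw": 0, "jaw": 5}], "grip_force": 25}}

```text
clock: 11.4
eef_pos: [638.8, -75.0, 251.2]
tcp_rot: [3.14, 0.001, 1.533]
contact_force: [-0.3, -2.3, 3.7]
opening: 0.125
grasp_force: 25.1
```

```bash
python3 -c "
from h import *
np.set_printoptions(precision=2,suppress=True)
s=r.sense();print(s['contact_force'],s['eef_pos'],s['opening'])
e=s['eef_pos'];R=Ro.from_euler('xyz',s['tcp_rot']).as_matrix()
psi=-.038;ax=np.array([np.cos(psi),np.sin(psi),0])
th0=1.65
for th in np.arange(1.55,-.05,-.1):
  D=ax*(-166*(np.cos(th)-np.cos(th0)))+np.array([0,0,166*(np.sin(th)-np.sin(th0))])
  print(round(th,2),R.T@D/10)
"
```

```text
[-0.34 -2.33  3.66] [638.85 -74.97 251.22] 0.12544005101366737
1.55 [-0.   -1.66 -0.05]
1.45 [ 0.   -3.31  0.06]
1.35 [ 0.   -4.95  0.34]
1.25 [ 0.   -6.55  0.78]
1.15 [ 0.   -8.1   1.38]
1.05 [ 0.   -9.58  2.13]
0.95 [  0.   -10.98   3.02]
0.85 [  0.   -12.28   4.05]
0.75 [  0.   -13.47   5.21]
0.65 [  0.   -14.54   6.47]
0.55 [  0.   -15.48   7.84]
0.45 [  0.   -16.28   9.3 ]
0.35 [  0.01 -16.93  10.82]
0.25 [  0.01 -17.42  12.41]
0.15 [  0.01 -17.75  14.03]
0.05 [  0.01 -17.92  15.68]
```

Swing along the arc, first half.

{"api": "play_rows", "payload": {"steps": [{"delta_pos": [0, -1.66, -0.05], "yaw": 0, "jaw": 5}, {"delta_pos": [0, -3.3, 0.06], "yaw": 0, "jaw": 5}, {"delta_pos": [0, -4.95, 0.34], "yaw": 0, "jaw": 5}, {"delta_pos": [0, -6.55, 0.78], "yaw": 0, "jaw": 5}, {"delta_pos": [0, -8.1, 1.38], "yaw": 0, "jaw": 5}, {"delta_pos": [0, -9.58, 2.13], "yaw": 0, "jaw": 5}, {"delta_pos": [0, -10.98, 3.02], "yaw": 0, "jaw": 5}, {"delta_pos": [0, -10.98, 3.02], "yaw": 0, "jaw": 5}]}}

```text
clock: 12.2
eef_pos: [526.6, -70.4, 219.3]
tcp_rot: [-3.139, 0.0, 1.533]
contact_force: [-2.1, -0.6, 2.9]
opening: 0.134
grasp_force: 25.7
```

{"api": "play_rows", "payload": {"steps": [{"delta_pos": [0, -1.3, 1.03], "yaw": 0, "jaw": 5}, {"delta_pos": [0, -2.49, 2.19], "yaw": 0, "jaw": 5}, {"delta_pos": [0, -3.56, 3.45], "yaw": 0, "jaw": 5}, {"delta_pos": [0, -4.5, 4.82], "yaw": 0, "jaw": 5}, {"delta_pos": [0, -5.3, 6.28], "yaw": 0, "jaw": 5}, {"delta_pos": [0, -5.95, 7.8], "yaw": 0, "jaw": 5}, {"delta_pos": [0, -6.44, 9.39], "yaw": 0, "jaw": 5}, {"delta_pos": [0, -6.44, 9.39], "yaw": 0, "jaw": 5}]}}

```text
clock: 13.0
eef_pos: [463.6, -68.0, 125.0]
tcp_rot: [-3.139, -0.0, 1.533]
contact_force: [-2.7, -1.0, -0.3]
opening: 0.126
grasp_force: 27.4
```

{"api": "play_rows", "payload": {"steps": [{"delta_pos": [0, -0.2, 0.8], "yaw": 0, "jaw": 5}, {"delta_pos": [0, -0.33, 1.6], "yaw": 0, "jaw": 5}, {"delta_pos": [0, -0.42, 2.4], "yaw": 0, "jaw": 5}, {"delta_pos": [0, -0.48, 3.0], "yaw": 0, "jaw": 5}, {"delta_pos": [0, -0.5, 3.4], "yaw": 0, "jaw": 5}, {"delta_pos": [0, -0.5, 3.7], "yaw": 0, "jaw": 5}, {"delta_pos": [0, -0.5, 3.9], "yaw": 0, "jaw": 5}, {"delta_pos": [0, -0.5, 3.9], "yaw": 0, "jaw": 5}], "grip_force": 50}}

```text
clock: 13.8
eef_pos: [457.9, -67.7, 87.1]
tcp_rot: [-3.138, -0.0, 1.533]
contact_force: [-6.5, -0.8, -0.1]
opening: 0.12
grasp_force: 50.1
```

{"api": "play_rows", "payload": {"steps": [{"delta_pos": [0, 0.1, 0.15], "yaw": 0, "jaw": 5}, {"delta_pos": [0, 0.1, 0.3], "yaw": 0, "jaw": 5}, {"delta_pos": [0, 0.1, 0.45], "yaw": 0, "jaw": 5}, {"delta_pos": [0, 0.1, 0.45], "yaw": 0, "jaw": 5}, {"delta_pos": [0, 0.1, 0.3], "yaw": 0, "jaw": 30}, {"delta_pos": [0, 0.1, 0], "yaw": 0, "jaw": 45}, {"delta_pos": [0, 0.1, -2], "yaw": 0, "jaw": 45}, {"delta_pos": [0, 0.1, -5], "yaw": 0, "jaw": 45}]}}

```text
clock: 14.6
eef_pos: [460.3, -67.8, 137.4]
tcp_rot: [-3.14, -0.0, 1.533]
contact_force: [0.6, -0.5, -0.2]
opening: 0.451
grasp_force: 0.0
```

```bash
python3 -c "
from h import *
np.set_printoptions(precision=2,suppress=True)
p,d=vision.grab_frame('wrist');d=d.astype(float);cal=vision.calibration('wrist')
for t in ('bail_handle','clip_nose'):
  for o in vision.landmark_of('wrist',t)[:2]:
    u,v=[int(round(a)) for a in o['uv']]; print(t,o, px2w('wrist',o['uv'],depth=d[v,u],cal=cal))
cv2.imwrite('pics/w5.png',p[:,:,::-1])
"
```

```text
bail_handle {'uv': [250.2, 219.7], 'conf': 0.61} [[459.12 -65.64 107.92]]
clip_nose {'uv': [252.1, 170.7], 'conf': 0.5} [[461.76 -31.81 105.  ]]
clip_nose {'uv': [253.5, 219.8], 'conf': 0.42} [[461.4  -65.76 108.01]]
```

View pics/w5.png

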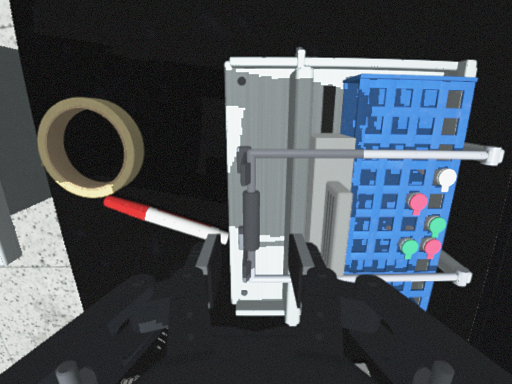

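The bail lies level over rack and spacer, with its sleeve at (250, 220). Its top reads about 108 against 104 when closed, so it may not be snapped. I'll press it with shut fingers.

{"api": "play_rows", "payload": {"steps": [{"delta_pos": [0, -0.1, 0], "yaw": 0, "jaw": 0}, {"delta_pos": [0, -0.1, 0], "yaw": 0, "jaw": 0}, {"delta_pos": [0, -0.1, 0], "yaw": 0, "jaw": 0}, {"delta_pos": [0, -0.1, 0], "yaw": 0, "jaw": 0}, {"delta_pos": [0, -0.1, 1.5], "yaw": 0, "jaw": 0}, {"delta_pos": [0, -0.1, 2.4], "yaw": 0, "jaw": 0}, {"delta_pos": [0, -0.1, 2.8], "yaw": 0, "jaw": 0}, {"delta_pos": [0, -0.1, 2.8], "yaw": 0, "jaw": 0}]}}

```text
clock: 15.55
eef_pos: [458.6, -67.8, 108.3]
tcp_rot: [-3.14, -0.0, 1.533]
contact_force: [0.6, -0.2, -0.1]
opening: 0.001
grasp_force: 0.0
```

{"api": "play_rows", "payload": {"steps": [{"delta_pos": [0, 0, 0.1], "yaw": 0, "jaw": 0}, {"delta_pos": [0, 0, 0.2], "yaw": 0, "jaw": 0}, {"delta_pos": [0, 0, 0.3], "yaw": 0, "jaw": 0}, {"delta_pos": [0, 0, 0.4], "yaw": 0, "jaw": 0}, {"delta_pos": [0, 0, 0.5], "yaw": 0, "jaw": 0}, {"delta_pos": [0, 0, 0.5], "yaw": 0, "jaw": 0}, {"delta_pos": [0, 0, 0.5], "yaw": 0, "jaw": 0}, {"delta_pos": [0, 0, 0.5], "yaw": 0, "jaw": 0}]}}

```text
clock: 16.35
eef_pos: [459.2, -67.9, 104.0]
tcp_rot: [3.142, -0.0, 1.533]
contact_force: [0.2, -0.2, 0.2]
opening: -0.001
grasp_force: 0.2
```

{"api": "play_rows", "payload": {"steps": [{"delta_pos": [0, 0, 0.1], "yaw": 0, "jaw": 0}, {"delta_pos": [0, 0, 0.2], "yaw": 0, "jaw": 0}, {"delta_pos": [0, 0, 0.2], "yaw": 0, "jaw": 0}, {"delta_pos": [0, 0, 0.3], "yaw": 0, "jaw": 0}, {"delta_pos": [0, 0, 0.3], "yaw": 0, "jaw": 0}, {"delta_pos": [0, 0, 0.4], "yaw": 0, "jaw": 0}, {"delta_pos": [0, 0, 0.4], "yaw": 0, "jaw": 0}, {"delta_pos": [0, 0, 0.4], "yaw": 0, "jaw": 0}]}}

```text
clock: 17.15
eef_pos: [459.5, -67.9, 102.4]
tcp_rot: [3.141, 0.0, 1.533]
contact_force: [-11.2, 2.3, 38.9]
opening: 0.002
grasp_force: 19.2
```

A firm stop at 39 N with the tip at z = 102, well above the clips' 10 N, so the bail is home. Retreating and checking.

{"api": "play_rows", "payload": {"steps": [{"delta_pos": [0, 0, -2], "yaw": 0, "jaw": 0}, {"delta_pos": [0, 0, -6], "yaw": 0, "jaw": 0}, {"delta_pos": [-2, 0, -10], "yaw": 0, "jaw": 0}, {"delta_pos": [-6, 0, -14], "yaw": 0, "jaw": 0}, {"delta_pos": [-11, 0, -17], "yaw": 0, "jaw": 0}, {"delta_pos": [-16, 0, -19], "yaw": 0, "jaw": 0}, {"delta_pos": [-21, -1, -19], "yaw": 0, "jaw": 0}, {"delta_pos": [-26, -2, -19], "yaw": 0, "jaw": 0}]}}

```text
clock: 17.95
eef_pos: [433.5, -310.7, 290.8]
tcp_rot: [3.139, 0.001, 1.533]
contact_force: [1.4, 0.4, -0.3]
opening: -0.001
grasp_force: 0.0
```

{"api": "play_rows", "payload": {"steps": [{"delta_pos": [-5, -2, 0], "yaw": 0, "jaw": 0}, {"delta_pos": [-10, -4, 0], "yaw": 0, "jaw": 0}, {"delta_pos": [-14, -6, 0], "yaw": 0, "jaw": 0}, {"delta_pos": [-18, -8, 0], "yaw": 0, "jaw": 0}, {"delta_pos": [-20, -10, 0], "yaw": 0, "jaw": 0}, {"delta_pos": [-20, -10, 0], "yaw": 0, "jaw": 0}, {"delta_pos": [-20, -10, 0], "yaw": 0, "jaw": 0}, {"delta_pos": [-20, -10, 0], "yaw": 0, "jaw": 0}]}}

```text
clock: 18.75
eef_pos: [326.5, -503.8, 289.3]
tcp_rot: [3.142, -0.001, 1.533]
contact_force: [-0.5, 0.6, -0.6]
opening: -0.004
grasp_force: 0.0
```

```bash
python3 -c "
from h import *
np.set_printoptions(precision=1,suppress=True)
print(r.sense()['eef_pos'],r.sense()['contact_force'])
p,d=vision.grab_frame('top');d=d.astype(float)
vv,uu=np.mgrid[:384,:512]
P=px2w('top',np.c_[uu.ravel(),vv.ravel()],depth=d.ravel()).reshape(384,512,3);Z=P[...,2]
for n,pt in dict(handle=(458.5,-67.7,104),clipL=(452,-32,110),clipR=(450,-104,110),rib=(515.8,-72,122),mid=(588,-380,74),thin=(517,-478,74)).items():
  u,v=np.round(w2px('top',pt)[0]).astype(int); w=P[v-4:v+5,u-6:u+7].reshape(-1,3); print(n,np.percentile(w[:,2],[50,80,90,95]))
rib=(Z>112)&(Z<135)&(uu>110)&(uu<215)&(vv>185)&(vv<215)
print('rib',cv2.minAreaRect(px2w('top',np.argwhere(rib)[:,::-1],z=122)[:,:2].astype(np.float32)))
cv2.imwrite('pics/top6.png',cv2.resize(p[90:300,100:400],None,fx=2.6,fy=2.6,interpolation=cv2.INTER_CUBIC)[:,:,::-1])
"
```

```text
[ 326.5 -503.8  289.3] [-0.5  0.6 -0.6]
handle [ 99.6 103.2 104.1 104.9]
clipL [ 56.  101.4 109.1 111. ]
clipR [ 55.8 101.7 106.7 110. ]
rib [116.3 121.9 122.7 123.8]
mid [66.6 73.5 74.5 75.1]
thin [65.5 74.  74.8 75.6]
rib ((515.85107421875, -72.2457046508789), (56.41747283935547, 9.414135932922363), 89.08173370361328)
```

View pics/top6.png

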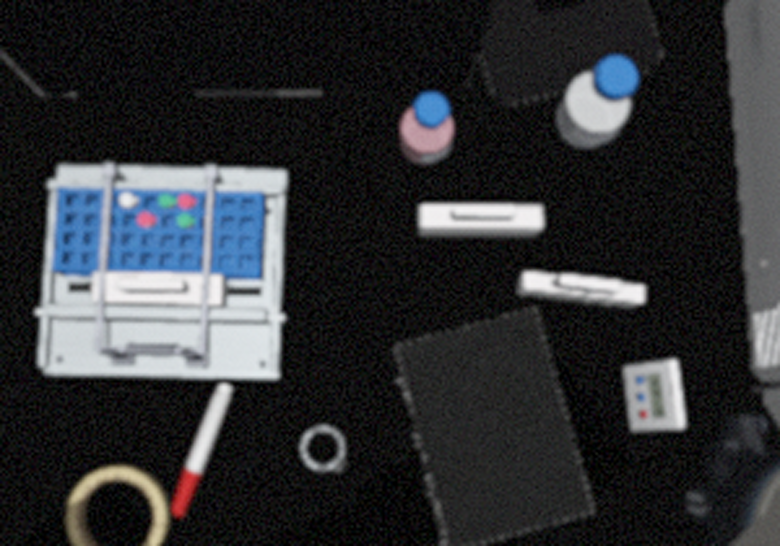

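The bail lies under both clips with its front wire at crop (155, 350), handle top at z = 104 as for closed. The spacer is seated with its rib between the arms at (158, 288). The other spacers, the bottle, the beaker and the timer are where they started.

```bash
python3 -c "
from rig import r
print(r.sign_off())"
```

```text
the job is handed in; nothing more can be done
None
```

I handed the job in at about 19 s of the 72 s allowed: the 28 mm spacer, the thickest, is fully down in the gap with its rib in the middle, the bail is closed under both clips, and everything else is where it started; sign-off returned no verdict.

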